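# Load the cell into the bin opener

### The arm

A 6-joint arm with a two-finger parallel gripper is mounted at the origin on the work surface. World frame = base frame: x ahead of the robot, y to its left, z up, the work surface at z = 0. Lengths are in mm, angles in rad, forces in N, time in s.
With the tool pointing down it reaches from about 275 to 1000 mm from the base axis. Payload 8.4 kg.
Tool frame: the origin (TCP) lies at the very end of the fingers, on their centre line; the grasp point (between the pads) lies 19 mm behind it; z points along the fingers, y is the direction in which the jaws open and shut (so a half turn about z gives the same grasp; the last joint's range is limited). The gripper opens to 85 mm and grips with 20 to 120 N. Pads are 22 mm wide; open, the fingers measure 114 mm over their backs; the gripper's body (76 mm by 85 mm) begins 54 mm behind the grasp point. The pads swing forward as they close: fully open they stand 13 mm farther back than shut.
Start: joints at [1.228, 0.353, 1.633, -0, 1.155, -0.002], TCP at [208.899, 589.058, 231.281] pointing down, gripper open.
Joint ranges: [-2.63, 2.63], [-0.92, 2.1], [0.06, 2.66], [-1.3, 4.44], [0, 2.69], [-3.02, 3.02]. Speed limits (rad/s): [2.22, 2.22, 2.79, 3.14, 3.14, 3.14].

### API

Orientations are given as [roll, pitch, yaw] about the fixed x, y, z axes, in that order (R = Rz(yaw) Ry(pitch) Rx(roll)).
In Python, from rig import sense, grab_frame, get_calibration, sign_off, boxes_of, trace gives the robot as it stands.
- The arm moves only by the tool servo_tool, never from a script. Its argument "rows" is a list of rows, each a list of 3 entries, a list of its own where there are three numbers: the finger opening in mm, from 0 to 85.4, then the shift along the tool's x, y, z in mm, then the turn, a rotation vector about the tool's x, y, z in degrees. A call has 1 to 8 rows; each row shifts and turns the commanded pose from where the row before left it, along the tool's axes as they then stand; what a row does not reach is not made up. A row lasts 1/8 s, in which the tool goes at most 62.5 mm and 10.7 degrees, less where a joint would pass 70% of its speed; a pose out of reach is approached as far as the arm can. A call is refused whole if a number of a shift passes 62.5 or a number of a turn 10.7, either way. A call with a gripper value outside its range is refused whole. The fingers move at their own pace and stop on an object; "force" is the grip in N (left out, the last holds). Time passes only in rows, so rows that do not move let the fingers close. It gives the time, the measured TCP pose, the force and the opening at its end, in the units of the state.
- sense(): the state, without advancing time (a new reading comes with each control period).
- grab_frame(name): name is "scene" or "top"; returns the picture (400x640x3 uint8, blue, green, red); there is no depth.
- get_calibration(name): a dict with "intrinsics" (3x3 intrinsics, pixels), "world_to_cam" (4x4, takes a point from world to camera coordinates). Camera axes: x right, y down, z forward; pixel columns grow to the right and rows downward; lengths in mm; the calibration is good to about 2 mm. A picture is of the moment at which its call begins. get_calibration takes no time and is no camera call.
- sign_off(): hands the job in, once; it reports no verdict.
Trained networks look in the newest picture that a camera, given by its name, has taken for a name from the list of things; names that differ only in an ending like _2 or _b are one class to them, and where a whole thing is asked for, a point or a joint stands for the part that bears it (a point fixed in the world has none). Each returns a list of dicts, best first, with "conf" (0 to 1); they miss things now and then, are a little off and sometimes report something else, mostly with a low value. They report only what shows in the picture. A call takes as long as a camera call. They do not tell look-alikes from the thing itself.
- boxes_of(camera, thing): "centre" ([x, y, z] in mm, in the coordinates of the camera as it stood for that picture, good to about 4 mm: the middle of the surface that is visible of it).
- trace(camera, thing): "mask" (400x640 bool, what is visible of it).
The state is a dict: "clock": time; "qpos": joint angles; "qvel": joint speeds; "joint_efforts": joint torques, N m; "eef_pos": TCP position; "tcp_rot": TCP orientation; "contact_force": force on the tool from outside, world axes, zero at the start; "wrist_torque": the same for the moment, N m; "opening": opening from 0.0 (shut) to 1.0 (fully open).
Only numpy, scipy, OpenCV 4.12 (cv2) and the standard library are available. Lean on these libraries where they do the work, as an engineer would, in place of code of your own. Each camera call takes 0.05 s, during which the arm holds its last target. There are 200 camera calls.

### The job

Fit the rechargeable cell lying on the ribbed trivet into the open battery bay of the bin opener: flat end against the coil spring, then tip it down past the retaining lip so that the nub end sits under the lip, fully home on the bay floor. Let go of it, and leave the pot lid, jars and skimmer where they are.

Things in the scene. Friction and masses are not known exactly. Their poses are not given: they have to be found in the camera images.
- cell_center (a point): Centre of the loose cylindrical rechargeable cell, light-grey sleeve, 26 mm diameter, 68 mm long in all, about 95 g. Its x axis runs along the cell, from the flat end (x = -34 mm) to the nub end (x = +34 mm); y and z may be rolled about x. It starts lying level in the middle groove of the trivet, its nub pointing more or less away from the robot.
- cell_nub (a point): Tip of the cell's steel nub (10 mm diameter, standing 2.5 mm proud of the 26 mm end face), on the cell's axis.
- cell_flat (a point): Centre of the cell's flat end face, which goes against the spring.
- opener: Grey bin-opener unit, screwed down, 161 mm long in x (-115 to +46 mm), 92 mm wide at its low ears. Origin on the worktop under the bay, z up. The bay takes the cell along x, its floor 16 mm above the worktop. At -x (towards the robot) a spring and motor housing 44 mm high and 70 mm wide, front face at x = -51; at +x (away from the robot) a contact wall, inner face at x = +38 mm, with a lip on top.
- lip (a point): Middle of the retaining lip's free edge: opener x = +31.5 mm, y = 0. The lip is 30 mm wide in y and overhangs 6.5 mm inwards from the contact wall; underside 44 mm, top 48 mm above the worktop.
- bay (a point): Where the cell's centre lies when fully home: opener x = +4 mm, y = 0, 29 mm above the worktop; axes as the opener's, and the cell's x axis then points the same way. Flared side cheeks, 36 mm high and 30 mm apart, stand only at opener x = -31 to -21 and +24 to +34 mm; between them both sides are open for fingers, the spine under the cell being 24 mm wide.
- spring_face (a point): Centre of the face of the coil spring's round end cap (16 mm diameter), 29 mm above the worktop on the bay's centre line; it moves with the spring, opener x = -24 mm when free.
- spring (a joint): How far the spring is pressed back to the housing, in m: 0 free, 0.006 with the cell home, 0.024 fully pressed (cap at opener x = -48 mm). 250 N/m, 6 N at most. Let go, it pushes the cell onto the contact wall. To clear the lip, bring the cell in tilted about 30 degrees, flat end low, and keep the spring pressed about 0.016 while tipping the nub end down.
- trivet: Green silicone trivet, fixed, 140 x 120 mm, 8 mm high, with ribs along its x axis (ribs 8 mm wide, 4 mm high). Origin at the centre of its underside. The cell lies in the middle groove, its centre 18 mm above the worktop.
- pot_lid: Cast aluminium pot lid, 190 mm diameter, 53 mm high with its knob, beyond the work. Origin at the centre of its underside. Leave alone.
- jar_a: Glass condiment jar with steel twist cap, 62 mm diameter, 82 mm high, to the left. Origin at the centre of its underside. Leave alone.
- jar_b: Second such jar. Leave alone.
- skimmer: Flat steel skimmer lying to the right, 335 mm long along its x axis, 100 mm disc, 6 mm high. Origin on the handle, 145 mm from the handle's end. Leave alone.
Mind the look-alikes: they are no part of the job. There is more than one size of the part that bears cell_center; the job needs the largest.

How it is judged (in metres and radians):
At the end, for the whole second after the job is handed in: The cell lies home in the bay, nub end under the lip and within 3.5 mm of the contact wall, both ends at bay height (25 to 32.5 mm above the worktop at the axis), within 5 mm of the bay's centre line and 0.12 rad of its direction, the spring holding it (pressed 2 to 9.5 mm) and at rest (x of cell_nub in the frame of opener between 0.0345 and 0.041 m and z of cell_nub in the frame of opener between 0.025 and 0.0325 m and z of cell_flat in the frame of opener between 0.025 and 0.0325 m and y of cell_center in the frame of opener between -0.005 and 0.005 m and angle between the x axis of cell_center and the x axis of opener, either way round below 0.12 rad and value of joint spring between 0.002 and 0.0095 m and velocity of joint spring between -0.01 and 0.01 m/s); the robot touches nothing.
It fails at once if the pot lid is shoved more than 40 mm (distance of pot_lid from where it was at the start of the episode above 0.04 m).
It fails at once if the first jar is shoved more than 40 mm (distance of jar_a from where it was at the start of the episode above 0.04 m).
It fails at once if the second jar is shoved more than 40 mm (distance of jar_b from where it was at the start of the episode above 0.04 m).
It fails at once if the skimmer is shoved more than 40 mm (distance of skimmer from where it was at the start of the episode above 0.04 m).
It also fails if it takes over 43 s, if anything falls off the work surface, if the arm or the gripper's body presses on something with over 40 N, if the wrist force passes 120 N, or if a joint passes its speed limit or range.

## Working session

There is one attempt and no reset: what is moved stays moved. The work goes in short steps, Python scripts to look and compute and a tool call to move; the robot and the scene stay as the last step left them, time stands still between calls to the robot, and variables do not carry over. Pictures are saved under pics/ and viewed, about 8 in all and at most 12, crops included, and the job is handed in when it is done.

Besides the shell and the picture viewer there is one more tool, called after ">>>" as name([rows], argument=value, ...), one row to a line, values as JSON. servo_tool: Moves the arm, as the interface text tells. Its arguments: {"type":"object","properties":{"rows":{"type":"array","items":{"type":"array"}},"force":{"type":"number"}},"required":["rows"]}

```bash
mkdir -p pics; cat > h.py <<'E'
import numpy as np, cv2
from rig import *
def w(cam,p):
    T=np.array(get_calibration(cam)["world_to_cam"]); return np.linalg.inv(T)@np.r_[p,1]
def px(cam,P):
    c=get_calibration(cam);q=np.array(c["world_to_cam"])@np.r_[P,1];u=np.array(c["intrinsics"])@q[:3];return u[:2]/u[2]
def ray(cam,uv,z):
    c=get_calibration(cam);Ti=np.linalg.inv(np.array(c["world_to_cam"]));d=Ti[:3,:3]@np.linalg.inv(np.array(c["intrinsics"]))@np.r_[uv,1.];o=Ti[:3,3]
    return o+d*(z-o[2])/d[2]
E
python3 - <<'E'
from h import *
a=grab_frame("top");b=grab_frame("scene")
cv2.imwrite("pics/top.png",a);cv2.imwrite("pics/scene.png",b)
for cam in("top","scene"):
  for t in("cell_center","opener","trivet","lip","spring_face"):
    for r in boxes_of(cam,t)[:4]:
      p=w(cam,r["centre"])[:3];print(cam,t,round(r["conf"],2),p.round(),px(cam,p).round())
print(sense()["clock"])
E
```

```text
top cell_center 0.71 [530. 141.  26.] [264. 230.]
top cell_center 0.64 [642. 227.  15.] [233. 190.]
top cell_center 0.47 [538.  17.  20.] [308. 227.]
top opener 0.69 [ 430. -151.   43.] [370. 265.]
top trivet 0.83 [504. 140.   3.] [265. 240.]
top lip 0.73 [ 431. -151.   45.] [370. 265.]
top spring_face 0.68 [ 688. -465.    4.] [475. 173.]
scene cell_center 0.63 [542.  17.  15.] [333. 198.]
scene cell_center 0.48 [537. 142.  28.] [356. 220.]
scene opener 0.63 [ 446. -142.   32.] [328. 154.]
scene opener 0.52 [434. 425.  74.] [442. 262.]
scene trivet 0.74 [510. 150.   4.] [363. 221.]
scene lip 0.67 [ 448. -142.   32.] [328. 154.]
scene spring_face 0.15 [ 446. -141.   35.] [328. 154.]
0.6
```

View pics/top.png

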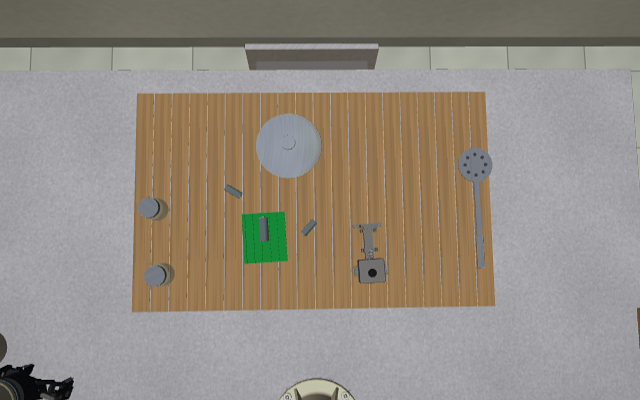

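View pics/scene.png

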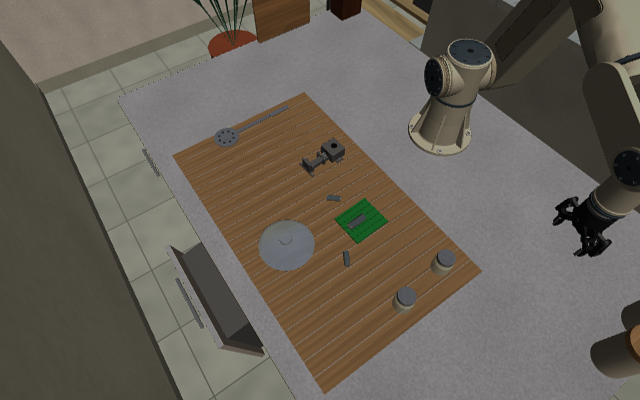

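Candidates (top image): the cell on the trivet (264,230), loose ones at (233,190) and (308,227). By description it is the one on the trivet; now a close crop to check it and the opener.

```bash
python3 - <<'E'
from h import *
a=cv2.imread("pics/top.png")
c1=cv2.resize(a[205:270,236:322],None,fx=6,fy=6,interpolation=cv2.INTER_CUBIC)[:, :400]
c2=cv2.resize(a[216:290,346:396],None,fx=8,fy=8,interpolation=cv2.INTER_CUBIC)[:590,:400]
c=np.zeros((592,800,3),np.uint8);c[:c1.shape[0],:400]=c1;c[:c2.shape[0],400:]=c2
cv2.imwrite("pics/crop.png",c)
grab_frame("top")
def rect(cam,m,z):
    ys,xs=np.nonzero(m); P=np.array([ray(cam,(x,y),z)[:2] for x,y in zip(xs,ys)],np.float32)
    (cx,cy),s,an=cv2.minAreaRect(P); mu=P.mean(0);ev,V=np.linalg.eigh(np.cov(P.T));v=V[:,1]*np.sign(V[0,1])
    return len(P),mu.round(1),(round(cx,1),round(cy,1)),np.round(s,1),round(an,1),"pca yaw",np.degrees(np.arctan2(v[1],v[0])).round(1)
for t,z in(("cell_center",22),("trivet",6),("opener",35)):
  for r in trace("top",t): print(t,round(r["conf"],2),rect("top",r["mask"],z))
grab_frame("scene")
for r in trace("scene","cell_center"): print("scene",round(r["conf"],2),rect("scene",r["mask"],22))
for cam in("top","scene"):
  c=get_calibration(cam);print(cam,np.linalg.inv(np.array(c["world_to_cam"]))[:3,3].round(),c["intrinsics"][0][0])
E
```

```text
cell_center 0.64 (111, array([536.3,  15.6], dtype=float32), (535.6, 16.1), array([18.5, 47.7]), 48.7, 'pca yaw', np.float64(-41.0))
cell_center 0.53 (210, array([533.1, 141.8], dtype=float32), (533.1, 141.9), array([67.4, 24.6]), 3.9, 'pca yaw', np.float64(3.5))
cell_center 0.42 (119, array([639.6, 226.7], dtype=float32), (639.4, 226.5), array([50.1, 18.7]), 59.5, 'pca yaw', np.float64(59.8))
trivet 0.95 (1997, array([507.1, 142.3], dtype=float32), (510.0, 142.6), array([145.1, 123.2]), 3.4, 'pca yaw', np.float64(6.8))Traceback (most recent call last):
  File "<stdin>", line 13, in <module>
  File "<stdin>", line 9, in rect
  File "h.py", line 8, in ray
    c=get_calibration(cam);Ti=np.linalg.inv(np.array(c["world_to_cam"]));d=Ti[:3,:3]@np.linalg.inv(np.array(c["intrinsics"]))@np.r_[uv,1.];o=Ti[:3,3]
ValueError: time passes only in moves, steps and waits
```

View pics/crop.png

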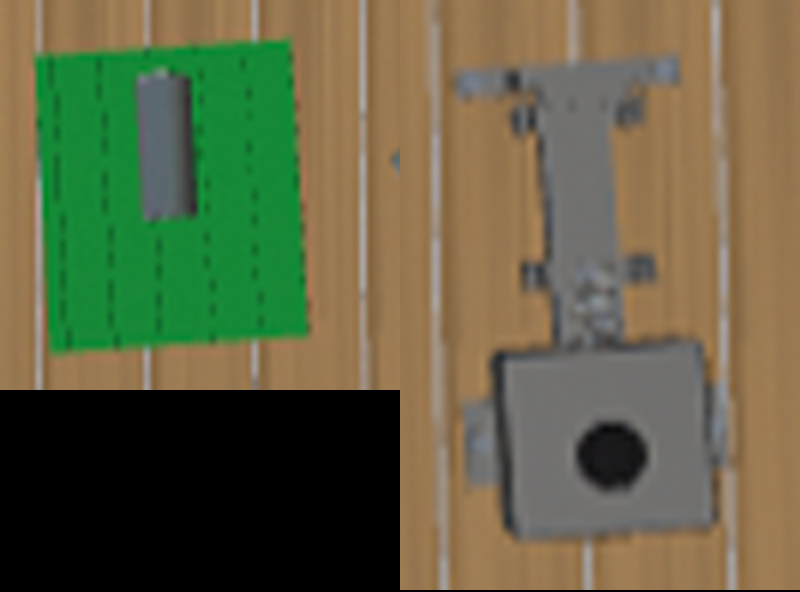

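The crop shows the large light-grey cell in the trivet's middle groove, nub at the top (crop 160,72). The opener's bay runs up from its housing, with yaw about 4°. Next I fit the opener pose from features in both cameras.

```bash
cat > h.py <<'E'
import numpy as np, cv2, json, os
from rig import *
C={k:get_calibration(k) for k in("top","scene")}
def px(cam,P):
    c=C[cam];q=np.array(c["world_to_cam"])@np.r_[P,1];u=np.array(c["intrinsics"])@q[:3];return u[:2]/u[2]
def ray(cam,uv,z):
    c=C[cam];Ti=np.linalg.inv(np.array(c["world_to_cam"]));d=Ti[:3,:3]@np.linalg.inv(np.array(c["intrinsics"]))@np.r_[uv,1.];o=Ti[:3,3]
    return o+d*(z-o[2])/d[2]
E
python3 - <<'E'
from h import *
from scipy.optimize import least_squares
for cam in C: print(cam,np.linalg.inv(np.array(C[cam]["world_to_cam"]))[:3,3].round(),C[cam]["intrinsics"][0][0])
L=lambda x,y:((x-400+.5)/8+346-.5,(y+.5)/8+216-.5)
F=[((-51,35,44),L(503,355)),((-51,-35,44),L(700,342)),((-115,-35,44),L(716,527)),((-115,35,44),L(519,537)),
((29,0,36),L(577.5,115)),((-26,0,36),L(588.5,271.5))]
def Pw(p,q): c,s=np.cos(p[2]),np.sin(p[2]);return np.array([p[0]+c*q[0]-s*q[1],p[1]+s*q[0]+c*q[1],q[2]])
f=lambda p:np.concatenate([px("top",Pw(p,q))-u for q,u in F])
r=least_squares(f,[470,-151,.07]);print(r.x[:2],np.degrees(r.x[2]));print(f(r.x).reshape(-1,2).round(1))
b=grab_frame("scene");
mb=None
for R in trace("scene","cell_center"):
    ys,xs=np.nonzero(R["mask"]);print(R["conf"],len(xs),xs.mean(),ys.mean(),ray("scene",(xs.mean(),ys.mean()),22).round(1))
# overlay in scene of predicted opener & cell
def crop(x0,y0,wd,ht,k): return cv2.resize(b[y0:y0+ht,x0:x0+wd],None,fx=k,fy=k,interpolation=cv2.INTER_CUBIC)
k=8;x0,y0=296,134
c=crop(x0,y0,54,50,k)
for q in[(-51,35,44),(-51,-35,44),(-115,-35,44),(-115,35,44),(31.5,15,48),(31.5,-15,48),(38,15,48),(38,-15,48),(-31,15,36),(-31,-15,36),(24,15,36),(24,-15,36)]:
    u=px("scene",Pw(r.x,q));u=((u-[x0,y0]+.5)*k-.5).round().astype(int);cv2.circle(c,tuple(u),3,(0,0,255),1)
x1,y1=334,198;d=crop(x1,y1,44,50,k)
ce=[532,142,18];yw=np.radians(3.5);ax=np.array([np.cos(yw),np.sin(yw),0]);n=np.array([-ax[1],ax[0],0])
for s in(-34,0,31.5):
  for t in(-13,0,13):
    P=np.array(ce)+ax*s+n*t+[0,0,13*(t==0)]
    u=px("scene",P);u=((u-[x1,y1]+.5)*k-.5).round().astype(int);cv2.circle(d,tuple(u),3,(0,0,255),1)
cv2.imwrite("pics/sc.png",np.hstack([c,d]))
a=cv2.imread("pics/top.png")
E
```

```text
top [ 485.   11. 1325.] 466.88337321540365
scene [1020.  594. 1167.] 387.53139340358456
[ 497.82579407 -149.46549068] 3.5226998829510614
[[-0.5 -0.1]
 [ 0.3 -0.5]
 [ 0.4 -0. ]
 [-0.6  0.8]
 [ 0.1 -0.3]
 [ 0.4  0.1]]
0.63 80 334.2875 197.4375 [539.7  23.5  22. ]
0.61 141 356.17021276595744 221.39007092198582 [536.6 143.7  22. ]
0.36 1161 360.9991386735573 220.27734711455642 [520.6 149.6  22. ]
```

View pics/sc.png

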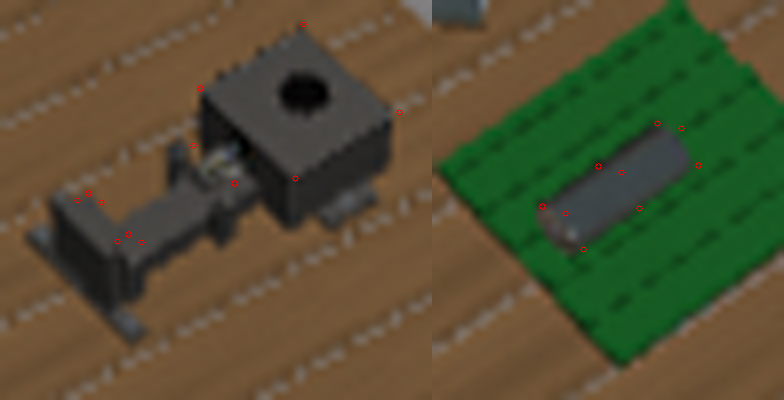

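```bash
cat >> h.py <<'E'
from scipy.spatial.transform import Rotation as Ro
def down(yaw,tilt=0):
    # tool z down, x along yaw; tilt raises the +x end (deg)
    return Ro.from_euler('z',yaw,degrees=True)*Ro.from_euler('y',-tilt,degrees=True)*Ro.from_euler('x',180,degrees=True)
def cur():
    s=sense();p,r=np.array(s["eef_pos"]),Ro.from_euler('xyz',s["tcp_rot"])
    print("t",s["clock"],"p",p.round(1),"rpy",r.as_euler('xyz',degrees=True).round(1),"F",np.round(s["contact_force"],1),"open",round(s["opening"]*85.4,1));return p,r
def rows(p,r,P,R,n):
    """n equal rows from pose p,r to P,R"""
    rv=(r.inv()*R).as_rotvec(degrees=True)/n; st=Ro.from_rotvec(rv,degrees=True)
    for i in range(n):
        print(i,r.inv().apply((np.array(P)-p)/n).round(2),rv.round(2)); r=r*st
E
python3 - <<'E'
from h import *
p,r=cur()
print(r.as_matrix().round(2))
for y in(3.5,183.5): print((r.inv()*down(y)).as_rotvec(degrees=True))
print(sense()["qpos"])
A=[534.5,142.4,90]
rows(p,r,A,down(3.5),10)
E
```

```text
t 0.85 p [208.9 589.  231.3] rpy [-180.     0.   160.5] F [-0.7  0.3 -0.1] open 85.4
[[-0.94  0.33  0.  ]
 [ 0.33  0.94 -0.  ]
 [-0.   -0.   -1.  ]]
[9.85252392e-04 5.66596567e-04 1.56973896e+02]
[-4.08035768e-04  7.09531685e-04 -2.30261036e+01]
[ 1.22757533e+00  3.52995823e-01  1.63341418e+00 -1.47296009e-05
  1.15518710e+00 -2.42024883e-03]
0 [-45.61 -31.21  14.13] [ 0.   0.  15.7]
1 [-52.36 -17.71  14.13] [ 0.   0.  15.7]
2 [-55.2   -2.88  14.13] [ 0.   0.  15.7]
3 [-53.92  12.16  14.13] [ 0.   0.  15.7]
4 [-48.62  26.29  14.13] [ 0.   0.  15.7]
5 [-39.69  38.47  14.13] [ 0.   0.  15.7]
6 [-27.8   47.77  14.13] [ 0.   0.  15.7]
7 [-13.84  53.51  14.13] [ 0.   0.  15.7]
8 [ 1.15 55.26 14.13] [ 0.   0.  15.7]
9 [16.06 52.89 14.13] [ 0.   0.  15.7]
```

```bash
python3 - <<'E'
from h import *
p,r=cur()
rows(p,r,[534.5,142.4,120],down(183.5),12)
E
```

```text
t 0.85 p [208.9 589.  231.3] rpy [-180.     0.   160.5] F [-0.7  0.3 -0.1] open 85.4
0 [-38.01 -26.01   9.27] [-0.    0.   -1.92]
1 [-37.12 -27.27   9.27] [-0.    0.   -1.92]
2 [-36.19 -28.5    9.27] [-0.    0.   -1.92]
3 [-35.21 -29.69   9.27] [-0.    0.   -1.92]
4 [-34.2  -30.86   9.27] [-0.    0.   -1.92]
5 [-33.14 -31.98   9.27] [-0.    0.   -1.92]
6 [-32.06 -33.08   9.27] [-0.    0.   -1.92]
7 [-30.93 -34.13   9.27] [-0.    0.   -1.92]
8 [-29.77 -35.15   9.27] [-0.    0.   -1.92]
9 [-28.58 -36.12   9.27] [-0.    0.   -1.92]
10 [-27.35 -37.06   9.27] [-0.    0.   -1.92]
11 [-26.09 -37.96   9.27] [-0.    0.   -1.92]
```

>>> servo_tool([
  [60,[-38,-26,9],[0,0,-1.9]],
  [60,[-37,-27,9],[0,0,-1.9]],
  [60,[-36,-28.5,9],[0,0,-1.9]],
  [60,[-35,-30,9],[0,0,-1.9]],
  [60,[-34,-31,9],[0,0,-1.9]],
  [60,[-33,-32,9],[0,0,-1.9]],
  [60,[-32,-33,9],[0,0,-1.9]],
  [60,[-31,-34,9],[0,0,-1.9]],
], force=60)

```text
clock: 1.85
eef_pos: [425.7, 290.1, 159.2]
tcp_rot: [3.141, 0.001, 3.067]
contact_force: [0.3, 0.8, -0.1]
opening: 0.706
```

>>> servo_tool([
  [60,[-30,-35,9],[0,0,-1.9]],
  [50,[-28.5,-36,9],[0,0,-1.9]],
  [50,[-27,-37,9],[0,0,-1.9]],
  [50,[-26,-38,9],[0,0,-1.9]],
  [50,[0,0,0],[0,0,0]],
  [50,[0,0,0],[0,0,0]],
])

```text
clock: 2.6
eef_pos: [532.3, 142.4, 123.3]
tcp_rot: [3.141, -0.0, -3.086]
contact_force: [-0.3, -0.0, 0.2]
opening: 0.584
```

```bash
python3 - <<'E'
from h import *
p,r=cur()
rows(p,r,[534.5,142.4,50],down(183.5),3)
cv2.imwrite("pics/hov.png",grab_frame("scene")[80:380,200:640])
E
```

```text
t 2.6 p [532.3 142.4 123.3] rpy [ 180.    -0.  -176.8] F [-0.3 -0.   0.2] open 49.9
0 [-0.73 -0.04 24.42] [ 0.   -0.01 -0.1 ]
1 [-0.73 -0.04 24.42] [ 0.   -0.01 -0.1 ]
2 [-0.73 -0.04 24.42] [ 0.   -0.01 -0.1 ]
```

>>> servo_tool([
  [50,[-2.2,0,40],[0,0,-0.3]],
  [45,[0,0,40],[0,0,0]],
  [42,[0,0,20],[0,0,0]],
  [42,[0,0,8],[0,0,0]],
  [42,[0,0,3],[0,0,0]],
  [42,[0,0,0],[0,0,0]],
])

```text
clock: 3.4
eef_pos: [535.2, 142.9, 13.0]
tcp_rot: [3.141, 0.001, -3.079]
contact_force: [-0.2, -0.1, -0.6]
opening: 0.493
```

>>> servo_tool([
  [0,[0,0,0],[0,0,0]],
  [0,[0,0,0],[0,0,0]],
  [0,[0,0,0],[0,0,0]],
  [0,[0,0,0],[0,0,0]],
  [0,[0,0,0],[0,0,0]],
  [0,[0,0,0],[0,0,0]],
])

```text
clock: 4.15
eef_pos: [535.5, 142.0, 13.4]
tcp_rot: [-3.141, 0.001, -3.079]
contact_force: [-0.3, -3.8, 5.5]
opening: 0.275
```

```bash
python3 - <<'E'
from h import *
cur()
E
```

```text
t 4.15 p [535.5 142.   13.4] rpy [-1.800e+02  1.000e-01 -1.764e+02] F [-0.3 -3.8  5.5] open 23.5
```

Opening of 23.5 mm is under 26 and there is upward force, so the pads probably bite above the axis. I'll reopen, go lower and regrip.

>>> servo_tool([
  [40,[0,0,0],[0,0,0]],
  [40,[0,0,0],[0,0,0]],
  [40,[0,0,2],[0,0,0]],
  [40,[0,0,2],[0,0,0]],
  [40,[0,0,2],[0,0,0]],
  [40,[0,0,0],[0,0,0]],
])

```text
clock: 4.9
eef_pos: [534.6, 142.4, 6.0]
tcp_rot: [-3.141, -0.001, -3.079]
contact_force: [0.1, 0.1, -0.1]
opening: 0.468
```

>>> servo_tool([
  [0,[0,0,0],[0,0,0]],
  [0,[0,0,0],[0,0,0]],
  [0,[0,0,0],[0,0,0]],
  [0,[0,0,0],[0,0,0]],
  [0,[0,0,0],[0,0,0]],
])

```text
clock: 5.52
eef_pos: [534.7, 141.8, 6.7]
tcp_rot: [-3.141, -0.0, -3.079]
contact_force: [-0.6, -4.3, 4.9]
opening: 0.323
```

>>> servo_tool([
  [0,[0,0,0],[0,0,0]],
  [0,[0,0,-10],[0,0,0]],
  [0,[0,0,-30],[0,0,0]],
  [0,[0,0,-40],[0,0,0]],
  [0,[0,0,-30],[0,0,0]],
  [0,[0,0,0],[0,0,0]],
])

```text
clock: 6.28
eef_pos: [536.5, 143.0, 119.0]
tcp_rot: [3.141, 0.005, -3.079]
contact_force: [-0.2, 0.3, -2.2]
opening: 0.283
```

```bash
python3 - <<'E'
from h import *
p,r=cur()
b=grab_frame("scene");print([ (round(q["conf"],2),(np.linalg.inv(np.array(C["scene"]["world_to_cam"]))@np.r_[q["centre"],1])[:3].round(1)) for q in boxes_of("scene","cell_center")])
u=px("scene",p).round().astype(int);print(u)
x0,y0=u[0]-45,u[1]-45
cv2.imwrite("pics/held.png",cv2.resize(b[y0:y0+80,x0:x0+90],None,fx=7,fy=7,interpolation=cv2.INTER_CUBIC))
E
```

```text
t 6.275 p [536.5 143.  119. ] rpy [ 179.9    0.3 -176.4] F [-0.2  0.3 -2.2] open 24.2
[(0.59, array([560.3, 142.3, 141.4])), (0.5, array([537.6,  18.4,  16.5])), (0.39, array([645.7, 228.1,  15. ]))]
[359 206]
```

View pics/held.png

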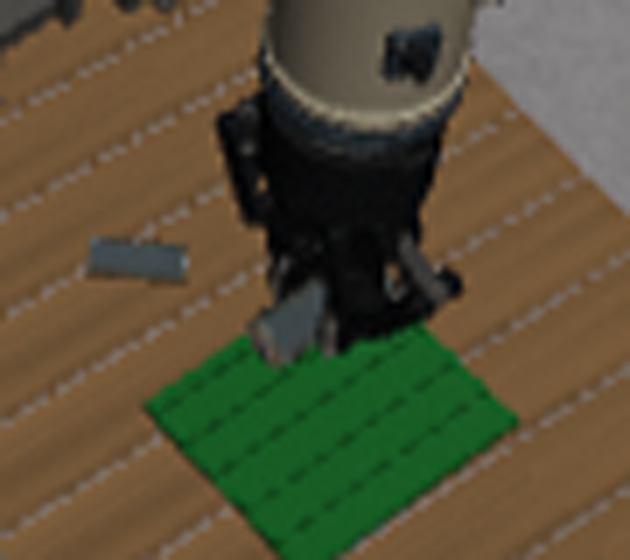

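```bash
python3 - <<'E'
from h import *
p,r=cur()
R=r.as_matrix();ax=-R[:,0];up=-R[:,2]
for h in(5,8,11.5,15):
  P=p+up*h
  print(h,[((px("scene",P+ax*s+np.array([0,0,dz])+R[:,1]*dy)-[314,161]+.5)*7).round() for s,dz,dy in((31.5,0,0),(31.5,13,0),(31.5,-13,0),(31.5,0,13),(31.5,0,-13))])
b=grab_frame("scene");m=trace("scene","cell_center")
M=np.zeros((400,640),np.uint8)
for q in m:
  ys,xs=np.nonzero(q["mask"]);print(q["conf"],len(xs),xs.mean(),ys.mean())
c=cv2.resize(b[190:222,336:372],None,fx=16,fy=16,interpolation=cv2.INTER_CUBIC)
c=cv2.convertScaleAbs(c,alpha=1.5,beta=20)
for s in(0,12,31.5):
  for t in range(0,360,15):
    t=np.radians(t);u=((px("scene",p+up*11.5+ax*s+13*(np.cos(t)*up+np.sin(t)*R[:,1]))-[336,190]+.5)*16).astype(int);cv2.circle(c,tuple(u),2,(0,0,255),-1)
cv2.imwrite("pics/held2.png",c)
E
```

```text
t 6.375 p [534.5 142.4 116.3] rpy [ 180.     0.  -176.4] F [-0.7 -0.6 -0.9] open 23.9
5 [array([268., 351.]), array([270., 336.]), array([266., 366.]), array([287., 371.]), array([249., 332.])]
8 [array([268., 348.]), array([271., 333.]), array([266., 363.]), array([288., 367.]), array([249., 328.])]
11.5 [array([269., 344.]), array([271., 329.]), array([267., 359.]), array([288., 363.]), array([250., 324.])]
15 [array([270., 340.]), array([272., 324.]), array([267., 355.]), array([289., 359.]), array([250., 320.])]
0.6 96 355.3229166666667 206.73958333333334
0.41 96 346.0625 258.5625
```

View pics/held2.png

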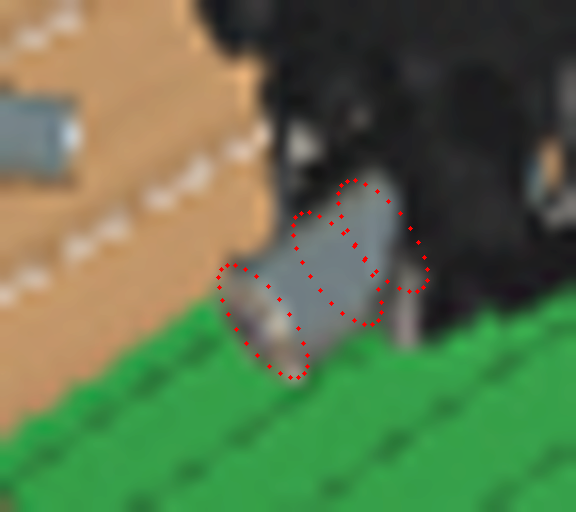

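Held level, with the axis about 11.5 mm above the TCP. The overlay circles match the cell. Now the waypoints for the insertion.

```bash
cat >> h.py <<'E'
O=np.array([499.3,-149.5]);YW=3.5
def tcp(xf,zf,th,y=0,h=11.5):
    t=np.radians(th);a=np.radians(YW)
    x=xf+34*np.cos(t)+h*np.sin(t); z=zf+34*np.sin(t)-h*np.cos(t)
    return np.array([O[0]+x*np.cos(a)-y*np.sin(a),O[1]+x*np.sin(a)+y*np.cos(a),z]),down(180+YW,-th)
E
python3 - <<'E'
from h import *
p,r=cur()
for W,n in(((-10,75,0),6),((-10,75,30),4),((-12,42,30),2),((-36.5,29,30),4),((-38.5,30,20),2),((-40,30.3,10),2),((-41.5,29.3,0),2)):
  P,R=tcp(*W);print(W,P.round(1));rows(p,r,P,R,n);p,r=P,R
E
```

```text
t 6.475 p [533.9 142.2 115.2] rpy [-1.800e+02 -1.000e-01 -1.764e+02] F [-0.4 -0.3 -1.6] open 24.0
(-10, 75, 0) [ 523.3 -148.    63.5]
0 [  4.76 -48.17   8.65] [-0.   -0.02  0.01]
1 [  4.76 -48.17   8.64] [-0.   -0.02  0.01]
2 [  4.75 -48.17   8.64] [-0.   -0.02  0.01]
3 [  4.74 -48.18   8.63] [-0.   -0.02  0.01]
4 [  4.73 -48.18   8.63] [-0.   -0.02  0.01]
5 [  4.72 -48.18   8.63] [-0.   -0.02  0.01]
(-10, 75, 30) [ 524.4 -148.    82. ]
0 [-0.3   0.   -4.64] [ 0.  -7.5 -0. ]
1 [-0.9   0.   -4.56] [ 0.  -7.5 -0. ]
2 [-1.49  0.   -4.4 ] [ 0.  -7.5 -0. ]
3 [-2.05  0.   -4.17] [ 0.  -7.5 -0. ]
(-12, 42, 30) [ 522.5 -148.1   49. ]
0 [ 9.12  0.   13.79] [0. 0. 0.]
1 [ 9.12  0.   13.79] [0. 0. 0.]
(-36.5, 29, 30) [ 498.  -149.6   36. ]
0 [ 6.93  0.   -0.25] [0. 0. 0.]
1 [ 6.93  0.   -0.25] [0. 0. 0.]
2 [ 6.93  0.   -0.25] [0. 0. 0.]
3 [ 6.93  0.   -0.25] [0. 0. 0.]
(-38.5, 30, 20) [ 496.7 -149.7   30.8]
0 [ 1.87 -0.    1.93] [0. 5. 0.]
1 [ 1.7  -0.    2.09] [0. 5. 0.]
(-40, 30.3, 10) [ 494.8 -149.8   24.9]
0 [1.91 0.   2.47] [-0.  5.  0.]
1 [1.69 0.   2.62] [-0.  5.  0.]
(-41.5, 29.3, 0) [ 491.8 -150.    17.8]
0 [2.08 0.   3.23] [0. 5. 0.]
1 [1.79 0.   3.4 ] [0. 5. 0.]
```

>>> servo_tool([
  [0,[4.7,-48,0],[0,0,0]],
  [0,[4.7,-48,0],[0,0,0]],
  [0,[4.7,-48,0],[0,-7.5,0]],
  [0,[4.7,-48,0],[0,-7.5,0]],
  [0,[0,-48,0],[0,-7.5,0]],
  [0,[0,-48,0],[0,-7.5,0]],
  [0,[0,0,0],[0,0,0]],
  [0,[0,0,0],[0,0,0]],
])

```text
clock: 7.48
eef_pos: [533.1, -99.0, 113.6]
tcp_rot: [3.112, 0.417, -3.078]
contact_force: [0.7, 0.8, -1.2]
opening: 0.284
```

```bash
python3 - <<'E'
from h import *
p,r=cur()
W=(-12,44,30);P,R=tcp(*W);rows(p,r,P,R,3)
b=grab_frame("scene");c=C["scene"]
m=trace("scene","cell_center")
for q in m:
  ys,xs=np.nonzero(q["mask"]);print(q["conf"],len(xs),xs.mean(),ys.mean())
rm=r.as_matrix();ax=-rm[:,0];up=-rm[:,2]
u0=px("scene",p+up*11.5+20*ax).astype(int)-[20,18]
c=cv2.convertScaleAbs(cv2.resize(b[u0[1]:u0[1]+36,u0[0]:u0[0]+40],None,fx=14,fy=14,interpolation=cv2.INTER_CUBIC),alpha=1.5,beta=20)
for s in(-34,12,31.5):
  for t in range(0,360,15):
    t=np.radians(t);u=((px("scene",p+up*11.5+ax*s+13*(np.cos(t)*up+np.sin(t)*rm[:,1]))-u0+.5)*14).astype(int);cv2.circle(c,tuple(u),2,(0,0,255),-1)
cv2.imwrite("pics/tilt.png",c)
E
```

```text
t 7.475 p [533.1 -99.  113.6] rpy [ 178.3   23.9 -176.4] F [ 0.7  0.8 -1.2] open 24.3
0 [ 12.65 -16.59  16.73] [ 0.59 -2.03  0.01]
1 [ 13.23 -16.43  16.44] [ 0.59 -2.03  0.01]
2 [ 13.81 -16.26  16.13] [ 0.59 -2.03  0.01]
0.63 54 332.5925925925926 197.88888888888889
0.49 120 345.90833333333336 258.84166666666664
```

View pics/tilt.png

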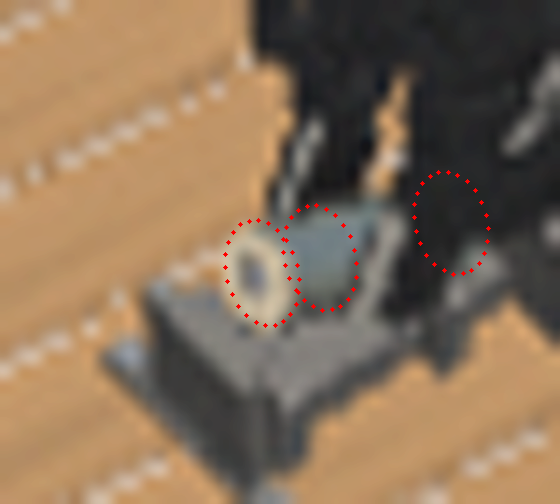

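The cell is firm in the grip and the overlay fits. The arm was speed-limited and stopped short, so I continue more slowly.

>>> servo_tool([
  [0,[9,-12,0],[0.5,-2,0]],
  [0,[6,-12,4],[0.5,-2,0]],
  [0,[6,-12,6],[0.5,-2,0]],
  [0,[6,-13,8],[0.3,0,0]],
  [0,[0,0,8],[0,0,0]],
  [0,[0,0,0],[0,0,0]],
  [0,[0,0,0],[0,0,0]],
])

```text
clock: 8.45
eef_pos: [529.7, -146.5, 90.5]
tcp_rot: [-3.138, 0.502, -3.08]
contact_force: [-0.7, 1.1, -0.5]
opening: 0.279
```

```bash
python3 - <<'E'
from h import *
p,r=cur()
W=(-12,46,30);P,R=tcp(*W);rows(p,r,P,R,3)
E
```

```text
t 8.45 p [ 529.7 -146.5   90.5] rpy [-179.8   28.8 -176.5] F [-0.7  1.1 -0.5] open 23.8
0 [ 8.15 -0.35  9.76] [-0.06 -0.41  0.01]
1 [ 8.22 -0.37  9.7 ] [-0.06 -0.41  0.01]
2 [ 8.29 -0.38  9.64] [-0.06 -0.41  0.01]
```

>>> servo_tool([
  [0,[8,-0.4,10],[-0.2,-1,0]],
  [0,[8,-0.4,10],[0,-0.3,0]],
  [0,[8,-0.3,8],[0,0,0]],
  [0,[0,0,0],[0,0,0]],
  [0,[0,0,0],[0,0,0]],
])

```text
clock: 9.07
eef_pos: [530.4, -145.8, 75.8]
tcp_rot: [-3.14, 0.483, -3.089]
contact_force: [0.6, 0.3, -1.0]
opening: 0.282
```

```bash
python3 - <<'E'
from h import *
p,r=cur()
for W,n in(((-36.5,31,30),6),):
  P,R=tcp(*W);rows(p,r,P,R,n)
b=grab_frame("scene");cv2.imwrite("pics/pre.png",cv2.convertScaleAbs(cv2.resize(b[135:180,296:350],None,fx=12,fy=12,interpolation=cv2.INTER_CUBIC),alpha=1.5,beta=20))
E
```

```text
t 9.075 p [ 530.4 -145.8   75.8] rpy [-179.9   27.7 -177. ] F [ 0.6  0.3 -1. ] open 24.1
0 [ 7.73 -0.35  3.05] [-0.05 -0.39 -0.07]
1 [ 7.75 -0.34  2.99] [-0.05 -0.39 -0.07]
2 [ 7.77 -0.33  2.94] [-0.05 -0.39 -0.07]
3 [ 7.79 -0.33  2.89] [-0.05 -0.39 -0.07]
4 [ 7.81 -0.32  2.84] [-0.05 -0.39 -0.07]
5 [ 7.83 -0.31  2.78] [-0.05 -0.39 -0.07]
```

View pics/pre.png

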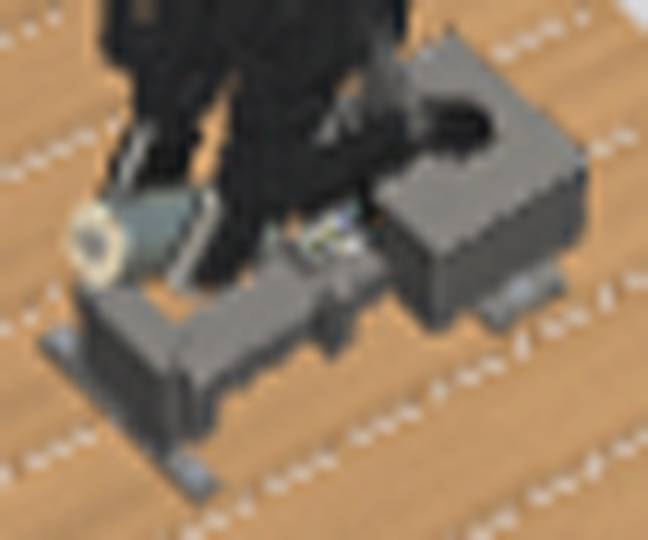

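```bash
python3 -c "
from rig import *
s=sense();print(s['qpos'],s['qvel'],s['clock'])"
```

```text
[-0.39608573  0.34027556  2.24280754  1.05506102  0.2322601  -3.01651006] [-0.00075825 -0.00308491  0.00074333  0.00100853 -0.00103979  0.00018806] 9.125
```

```bash
cat > k.py <<'E'
from h import *
from scipy.optimize import least_squares
def rot(q): return Ro.from_euler('ZYZYZ',[q[0],q[1]+q[2],q[3],q[4],q[5]])
def fk(q,g):
    r=rot(q);H,L2,L3,Lt,a1,a3=g;c,s=np.cos(q[0]),np.sin(q[0]);t=q[1]+q[2]
    rr=a1+L2*np.sin(q[1])+L3*np.sin(t)-a3*np.cos(t);z=H+L2*np.cos(q[1])+L3*np.cos(t)+a3*np.sin(t)
    return np.array([rr*c,rr*s,z])+Lt*r.as_matrix()[:,2],r
E
python3 - <<'E'
from k import *
s=sense();q1=np.array(s["qpos"]);q0=np.array([1.228,.353,1.633,0,1.155,-.002])
r1=Ro.from_euler('xyz',s["tcp_rot"]);r0=Ro.from_euler('xyz',[180,0,160.5],degrees=True)
print((rot(q0).inv()*r0).as_rotvec(degrees=True),(rot(q1).inv()*r1).as_rotvec(degrees=True))
p1=np.array(s["eef_pos"]);p0=np.array([208.899,589.058,231.281])
f=lambda g:np.r_[fk(q0,np.r_[g,0,0])[0]-p0,fk(q1,np.r_[g,0,0])[0]-p1]
o=least_squares(f,[350,425,400,250]);print(o.x,o.fun)
E
```

```text
Traceback (most recent call last):
  File "k.py", line 3, in rot
    def rot(q): return Ro.from_euler('ZYZYZ',[q[0],q[1]+q[2],q[3],q[4],q[5]])
                       ~~~~~~~~~~~~~^^^^^^^^^^^^^^^^^^^^^^^^^^^^^^^^^^^^^^^^^
  File "scipy/spatial/transform/_rotation.pyx", line 1413, in scipy.spatial.transform._rotation.Rotation.from_euler
ValueError: Expected axis specification to be a non-empty string of upto 3 characters, got ZYZYZ
```

```bash
sed -i "s/^def rot.*/def rot(q): return Ro.from_euler('ZYZ',[q[0],q[1]+q[2],q[3]])*Ro.from_euler('YZ',[q[4],q[5]])/" k.py
python3 - <<'E'
from k import *
s=sense();q1=np.array(s["qpos"]);q0=np.array([1.228,.353,1.633,0,1.155,-.002])
r1=Ro.from_euler('xyz',s["tcp_rot"]);r0=Ro.from_euler('xyz',[180,0,160.5],degrees=True)
print((rot(q0).inv()*r0).as_rotvec(degrees=True),(rot(q1).inv()*r1).as_rotvec(degrees=True))
p1=np.array(s["eef_pos"]);p0=np.array([208.899,589.058,231.281])
f=lambda g:np.r_[fk(q0,np.r_[g,0,0])[0]-p0,fk(q1,np.r_[g,0,0])[0]-p1]
o=least_squares(f,[350,425,400,250]);print(o.x,o.fun)
E
```

```text
[2.66082493e-02 2.67271107e-02 8.99738059e+01] [-1.76635402e-14 -3.93013769e-14  9.00000000e+01]
[163.60416236 577.63040331 456.22698775 284.08309685] [ -1.40186395  -7.64824689   6.2225516    2.30142599 -15.3106463
  -6.2225516 ]
```

```bash
cat >> k.py <<'E'
def rot90(q): return rot(q)*Ro.from_euler('z',90,degrees=True)
D=[([1.22757533,.352995823,1.63341418,0,1.15518710,-.00242024883],[208.899,589.058,231.281])]
def fit(D):
    f=lambda g:np.r_[np.concatenate([fk(np.array(q),g)[0]-p for q,p in D]),(g-[350,450,450,340,0,0])*[.01,.01,.01,.0,.03,.03]]
    o=least_squares(f,[350,450,450,340,0,0]);return o.x,o.fun
def ik(P,R,g,q0):
    f=lambda q:np.r_[(fk(q,g)[0]-P)/100,(rot90(q).inv()*R).as_rotvec()]
    o=least_squares(f,q0,xtol=1e-12);return o.x,abs(o.fun).max()
E
python3 - <<'E'
from k import *
s=sense();D.append((s["qpos"],s["eef_pos"]))
g,e=fit(D);print(g.round(1),e.round(2))
q=np.array(s["qpos"])
for flip in(0,180):
  qq=q+np.array([0,0,0,0,0,np.radians(flip)])
  for W in((-10,75,0),(-10,75,15),(-12,46,30),(-36.5,29,30),(-38.5,30,20),(-40,30.3,10),(-41.5,29.3,0)):
    P,R=tcp(*W)
    if flip:R=R*Ro.from_euler('z',180,degrees=True)
    qq,err=ik(P,R,g,qq);print(flip,W,qq.round(2),round(err,4))
E
```

```text
[355.9 515.2 499.  349.7  15.3 -62.1] [ 1.4  -0.59  0.08  0.02 -0.13 -0.08  0.06  0.65  0.49  0.    0.46 -1.86]
0 (-10, 75, 0) [-0.28  0.46  1.92 -0.    0.76 -1.91] 0.0
0 (-10, 75, 15) [-0.34  0.36  2.1   0.24  0.45 -2.17] 0.0
0 (-12, 46, 30) [-0.43  0.4   2.28  1.61  0.24 -3.62] 0.0
0 (-36.5, 29, 30) [-0.46  0.43  2.32  1.86  0.26 -3.9 ] 0.0
0 (-38.5, 30, 20) [-0.39  0.42  2.22  0.69  0.24 -2.68] 0.0
0 (-40, 30.3, 10) [-0.34  0.45  2.11  0.16  0.43 -2.12] 0.0
0 (-41.5, 29.3, 0) [-0.3   0.51  1.99 -0.    0.64 -1.93] 0.0
180 (-10, 75, 0) [-0.28  0.46  1.92  0.    0.76  1.23] 0.0
180 (-10, 75, 15) [-0.34  0.36  2.1   0.24  0.45  0.97] 0.0
180 (-12, 46, 30) [-0.43  0.4   2.28  1.61  0.24 -0.48] 0.0
180 (-36.5, 29, 30) [-0.46  0.43  2.32  1.86  0.26 -0.76] 0.0
180 (-38.5, 30, 20) [-0.39  0.42  2.22  0.69  0.24  0.46] 0.0
180 (-40, 30.3, 10) [-0.34  0.45  2.11  0.16  0.43  1.03] 0.0
180 (-41.5, 29.3, 0) [-0.3   0.51  1.99 -0.    0.64  1.21] 0.0
```

The last joint hits its range at 30° tilt. By IK about 20° stays inside it, and the geometry still clears the lip if I press the spring above lip height first and then lower. I'll check that path.

```bash
python3 - <<'E'
from k import *
s=sense();D.append((s["qpos"],s["eef_pos"]));g,e=fit(D)
p,r=cur();qq=np.array(s["qpos"])
for W,n in(((-12,52,20),4),((-12,42,20),2),((-39,41,20),6),((-39,30.5,20),3),((-40.5,30.5,10),3),((-41.5,29.5,0),3)):
    P,R=tcp(*W);qq,err=ik(P,R,g,qq);print(W,P.round(1),qq.round(2),round(err,4));rows(p,r,P,R,n);p,r=P,R
E
```

```text
t 9.125 p [ 530.5 -145.8   75.9] rpy [-179.9   27.7 -177. ] F [-0.2 -0.7 -0.3] open 23.8
(-12, 52, 20) [ 523.1 -148.    52.8] [-0.37  0.39  2.17  0.51  0.3  -2.46] 0.0
0 [ 4.33 -0.45  4.24] [-0.07  1.92 -0.12]
1 [ 4.19 -0.45  4.39] [-0.07  1.92 -0.12]
2 [ 4.04 -0.44  4.52] [-0.07  1.92 -0.12]
3 [ 3.88 -0.44  4.66] [-0.07  1.92 -0.12]
(-12, 42, 20) [ 523.1 -148.    42.8] [-0.37  0.41  2.17  0.55  0.28 -2.51] 0.0
0 [ 1.71 -0.    4.7 ] [0. 0. 0.]
1 [ 1.71 -0.    4.7 ] [0. 0. 0.]
(-39, 41, 20) [ 496.2 -149.7   41.8] [-0.39  0.39  2.23  0.63  0.26 -2.61] 0.0
0 [ 4.29 -0.   -1.38] [0. 0. 0.]
1 [ 4.29 -0.   -1.38] [0. 0. 0.]
2 [ 4.29 -0.   -1.38] [0. 0. 0.]
3 [ 4.29 -0.   -1.38] [0. 0. 0.]
4 [ 4.29 -0.   -1.38] [0. 0. 0.]
5 [ 4.29 -0.   -1.38] [0. 0. 0.]
(-39, 30.5, 20) [ 496.2 -149.7   31.3] [-0.39  0.41  2.23  0.69  0.24 -2.68] 0.0
0 [ 1.2  -0.    3.29] [0. 0. 0.]
1 [ 1.2  -0.    3.29] [0. 0. 0.]
2 [ 1.2  -0.    3.29] [0. 0. 0.]
(-40.5, 30.5, 10) [ 494.3 -149.8   25.1] [-0.34  0.45  2.11  0.17  0.43 -2.12] 0.0
0 [1.31 0.   1.74] [-0.    3.33  0.  ]
1 [1.2  0.   1.81] [-0.    3.33  0.  ]
2 [1.1  0.   1.88] [-0.    3.33  0.  ]
(-41.5, 29.5, 0) [ 491.8 -150.    18. ] [-0.3   0.51  1.99 -0.    0.64 -1.93] 0.0
0 [ 1.22 -0.    2.18] [0.   3.33 0.  ]
1 [ 1.1  -0.    2.25] [0.   3.33 0.  ]
2 [ 0.96 -0.    2.31] [0.   3.33 0.  ]
```

>>> servo_tool([
  [0,[4.3,-0.5,4],[0,2,-0.1]],
  [0,[4.2,-0.5,4.4],[0,2,-0.1]],
  [0,[4,-0.4,4.5],[0,2,-0.1]],
  [0,[3.9,-0.4,4.6],[0,2,-0.1]],
  [0,[0,0,0],[0,0,0]],
  [0,[0,0,0],[0,0,0]],
])

```text
clock: 9.88
eef_pos: [522.9, -148.0, 53.3]
tcp_rot: [-3.138, 0.344, -3.082]
contact_force: [0.6, 0.0, -0.1]
opening: 0.279
```

```bash
python3 - <<'E'
from k import *
p,r=cur();print(np.round(sense()["qpos"],2))
P,R=tcp(-12,42,20);rows(p,r,P,R,2)
E
```

```text
t 9.875 p [ 522.9 -148.    53.3] rpy [-179.8   19.7 -176.6] F [ 0.6  0.  -0.1] open 23.8
[-0.36  0.38  2.18  0.48  0.3  -2.43]
0 [ 1.67 -0.02  4.94] [-0.13 -0.13 -0.05]
1 [ 1.68 -0.03  4.94] [-0.13 -0.13 -0.05]
```

Exact. On down and back against the spring.

>>> servo_tool([
  [0,[1.7,0,5],[-0.2,-0.2,0]],
  [0,[1.7,0,5],[0,0,0]],
  [0,[4.3,0,-1.4],[0,0,0]],
  [0,[4.3,0,-1.4],[0,0,0]],
  [0,[4.3,0,-1.4],[0,0,0]],
  [0,[4.3,0,-1.4],[0,0,0]],
  [0,[0,0,0],[0,0,0]],
])

```text
clock: 10.75
eef_pos: [504.8, -149.1, 41.8]
tcp_rot: [-3.141, 0.347, -3.083]
contact_force: [1.6, 0.6, -1.0]
opening: 0.277
```

>>> servo_tool([
  [0,[4.3,0,-1.4],[0,0,0]],
  [0,[4.3,0,-1.4],[0,0,0]],
  [0,[0,0,0],[0,0,0]],
  [0,[0,0,0],[0,0,0]],
])

```text
clock: 11.25
eef_pos: [496.4, -149.8, 41.9]
tcp_rot: [-3.141, 0.348, -3.082]
contact_force: [3.5, 0.6, 0.6]
opening: 0.28
```

```bash
python3 - <<'E'
from k import *
p,r=cur()
for W,n in(((-39,30.5,20),3),):
    P,R=tcp(*W);rows(p,r,P,R,n)
b=grab_frame("scene");cv2.imwrite("pics/in1.png",cv2.convertScaleAbs(cv2.resize(b[135:180,296:350],None,fx=12,fy=12,interpolation=cv2.INTER_CUBIC),alpha=1.5,beta=20))
E
```

```text
t 11.25 p [ 496.4 -149.8   41.9] rpy [-179.9   19.9 -176.6] F [3.5 0.6 0.6] open 23.9
0 [1.28 0.05 3.28] [-0.03 -0.03 -0.03]
1 [1.28 0.05 3.28] [-0.03 -0.03 -0.03]
2 [1.28 0.04 3.28] [-0.03 -0.03 -0.03]
```

View pics/in1.png

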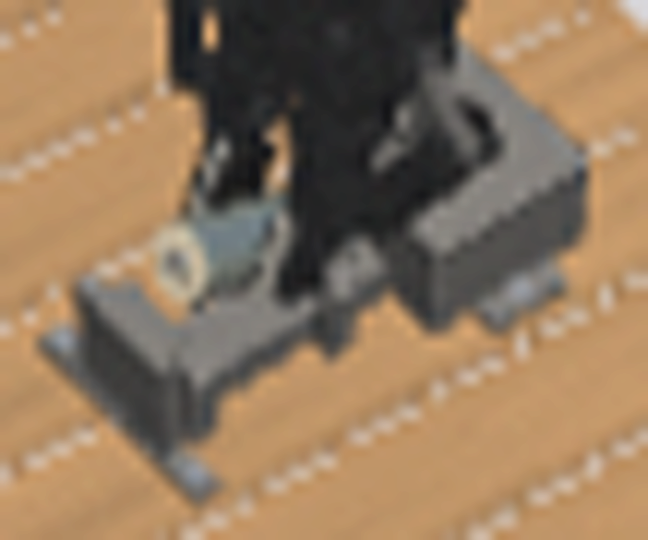

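The force of about 3.5 N matches the expected ~14 mm of press, so the x estimate holds. The picture shows the nub end behind and above the lip (180,262). Lowering and tipping.

>>> servo_tool([
  [0,[1.3,0,3.3],[0,0,0]],
  [0,[1.3,0,3.3],[0,0,0]],
  [0,[1.2,0,3.2],[0,0,0]],
  [0,[0,0,0],[0,0,0]],
  [0,[0,0,0],[0,0,0]],
])

```text
clock: 11.92
eef_pos: [495.8, -149.8, 31.0]
tcp_rot: [-3.141, 0.347, -3.082]
contact_force: [4.5, -0.8, -0.0]
opening: 0.274
```

```bash
python3 - <<'E'
from k import *
p,r=cur()
for W,n in(((-40.5,30.5,10),3),((-41.5,29.5,0),3)):
    P,R=tcp(*W);rows(p,r,P,R,n);p,r=P,R
E
```

```text
t 11.925 p [ 495.8 -149.8   31. ] rpy [-180.    19.9 -176.6] F [ 4.5 -0.8 -0. ] open 23.4
0 [1.15 0.02 1.69] [-0.02  3.29 -0.03]
1 [1.05 0.02 1.75] [-0.02  3.29 -0.03]
2 [0.95 0.02 1.81] [-0.02  3.29 -0.03]
0 [ 1.22 -0.    2.18] [0.   3.33 0.  ]
1 [ 1.1  -0.    2.25] [0.   3.33 0.  ]
2 [ 0.96 -0.    2.31] [0.   3.33 0.  ]
```

>>> servo_tool([
  [0,[1.2,0,1.7],[0,3.3,0]],
  [0,[1.1,0,1.7],[0,3.3,0]],
  [0,[1,0,1.8],[0,3.3,0]],
  [0,[0,0,0],[0,0,0]],
  [0,[0,0,0],[0,0,0]],
])

```text
clock: 12.55
eef_pos: [494.2, -149.8, 25.2]
tcp_rot: [-3.141, 0.175, -3.082]
contact_force: [4.0, -2.1, 1.1]
opening: 0.281
```

>>> servo_tool([
  [0,[1.2,0,2.2],[0,3.3,0]],
  [0,[1.1,0,2.2],[0,3.3,0]],
  [0,[0.9,0,2.3],[0,3.3,0]],
  [0,[0,0,0],[0,0,0]],
  [0,[0,0,0],[0,0,0]],
])

```text
clock: 13.18
eef_pos: [491.5, -149.8, 18.2]
tcp_rot: [-3.141, 0.002, -3.083]
contact_force: [4.3, -0.4, 0.5]
opening: 0.279
```

```bash
python3 - <<'E'
from k import *
p,r=cur()
P,R=tcp(-41.5,29,0);rows(p,r,P,R,1)
b=grab_frame("scene");cv2.imwrite("pics/in2.png",cv2.convertScaleAbs(cv2.resize(b[135:180,296:350],None,fx=12,fy=12,interpolation=cv2.INTER_CUBIC),alpha=1.5,beta=20))
E
```

```text
t 13.175 p [ 491.5 -149.8   18.2] rpy [-1.800e+02  1.000e-01 -1.766e+02] F [ 4.3 -0.4  0.5] open 23.8
0 [-0.3  -0.14  0.66] [-0.02  0.13 -0.12]
```

View pics/in2.png

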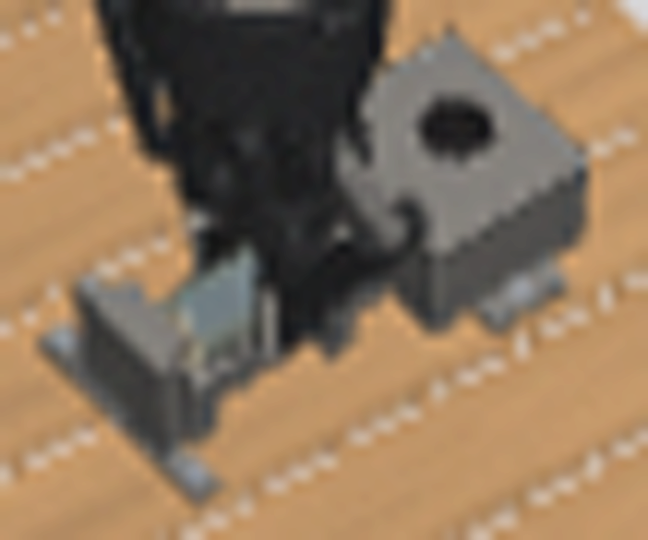

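The cell is level in the bay with its nub end behind the lip. Now a small push down, then forward under the lip.

>>> servo_tool([
  [0,[0,0,0.7],[0,0,0]],
  [0,[-2.5,0,0],[0,0,0]],
  [0,[-2.5,0,0],[0,0,0]],
  [0,[-2.5,0,0],[0,0,0]],
  [0,[0,0,0],[0,0,0]],
  [0,[0,0,0],[0,0,0]],
])

```text
clock: 13.98
eef_pos: [498.1, -149.3, 17.4]
tcp_rot: [-3.142, -0.001, -3.082]
contact_force: [-0.9, -0.7, 5.7]
opening: 0.28
```

>>> servo_tool([
  [0,[-1.5,0,0],[0,0,0]],
  [0,[0,0,0],[0,0,0]],
  [0,[0,0,0],[0,0,0]],
])

```text
clock: 14.35
eef_pos: [498.7, -149.2, 17.3]
tcp_rot: [3.141, -0.002, -3.082]
contact_force: [-2.2, -1.4, 8.1]
opening: 0.281
```

>>> servo_tool([
  [0,[0,0,-0.8],[0,0,0]],
  [0,[0,0,0],[0,0,0]],
  [0,[0,0,0],[0,0,0]],
])

```text
clock: 14.72
eef_pos: [500.5, -149.2, 18.1]
tcp_rot: [-3.141, 0.001, -3.083]
contact_force: [0.9, 1.3, 1.0]
opening: 0.277
```

>>> servo_tool([
  [0,[-1.5,0,0],[0,0,0]],
  [0,[-1,0,0],[0,0,0]],
  [0,[0,0,0],[0,0,0]],
  [0,[0,0,0],[0,0,0]],
])

```text
clock: 15.22
eef_pos: [502.0, -149.1, 18.1]
tcp_rot: [-3.142, -0.001, -3.082]
contact_force: [-4.8, -1.2, 4.2]
opening: 0.28
```

That is about where wall contact is expected, and the force agrees. Opening, then retreating straight up.

>>> servo_tool([
  [32,[0,0,0],[0,0,0]],
  [36,[0,0,0],[0,0,0]],
  [45,[0,0,0],[0,0,0]],
  [50,[0,0,0],[0,0,0]],
  [50,[0,0,0],[0,0,0]],
  [50,[0,0,-10],[0,0,0]],
  [50,[0,0,-30],[0,0,0]],
  [50,[0,0,-40],[0,0,0]],
])

```text
clock: 16.23
eef_pos: [502.5, -149.0, 99.1]
tcp_rot: [-3.141, 0.0, -3.082]
contact_force: [0.6, -0.6, -0.1]
opening: 0.586
```

>>> servo_tool([
  [50,[0,0,-50],[0,0,0]],
  [50,[20,40,-30],[0,0,0]],
  [50,[20,55,0],[0,0,0]],
  [50,[20,55,0],[0,0,0]],
  [50,[20,55,0],[0,0,0]],
  [50,[0,50,0],[0,0,0]],
  [50,[0,0,0],[0,0,0]],
])

```text
clock: 17.1
eef_pos: [407.8, 103.3, 178.9]
tcp_rot: [3.142, 0.003, -3.078]
contact_force: [-0.1, -0.5, -0.4]
opening: 0.587
```

```bash
python3 - <<'E'
from k import *
p,r=cur()
b=grab_frame("scene");a=grab_frame("top")
f=lambda i,x,y,w,h,k:cv2.convertScaleAbs(cv2.resize(i[y:y+h,x:x+w],None,fx=k,fy=k,interpolation=cv2.INTER_CUBIC),alpha=1.4,beta=15)
A=f(b,296,135,54,45,8);B=f(a,349,216,45,45,8)
# expected home cell outline points
def Pw(q): c,s=np.cos(np.radians(YW)),np.sin(np.radians(YW));return np.array([O[0]+c*q[0]-s*q[1],O[1]+s*q[0]+c*q[1],q[2]])
for im,cam,o in((A,"scene",(296,135)),(B,"top",(349,216))):
  for x in(-30,35.5):
    for y,z in((13,29),(-13,29),(0,42)):
      u=((px(cam,Pw((x,y,z)))-o+.5)*8).astype(int);cv2.circle(im,tuple(u),2,(0,0,255),-1)
cv2.imwrite("pics/fin.png",np.hstack([A,B]))
for q in trace("top","cell_center"):
  ys,xs=np.nonzero(q["mask"]);print(round(q["conf"],2),len(xs),xs.min(),xs.max(),ys.min(),ys.max(),ray("top",(xs.mean(),ys.mean()),38).round(1))
print("home",Pw((4,0,29)).round(1),px("top",Pw((38,0,29))),px("top",Pw((-30,0,29))))
E
```

```text
t 17.1 p [407.8 103.3 178.9] rpy [ 180.     0.2 -176.4] F [-0.1 -0.5 -0.4] open 50.2
0.59 114 225 241 186 197 [636.8 223.1  38. ]
0.48 203 363 373 230 251 [ 497.6 -147.2   38. ]
0.43 96 302 315 221 234 [534.  16.  38.]
0.31 888 353 386 223 283 [ 436.3 -150.5   38. ]
home [ 503.3 -149.3   29. ] [367.24412826 225.99783549] [369.30640292 250.50649309]
```

View pics/fin.png

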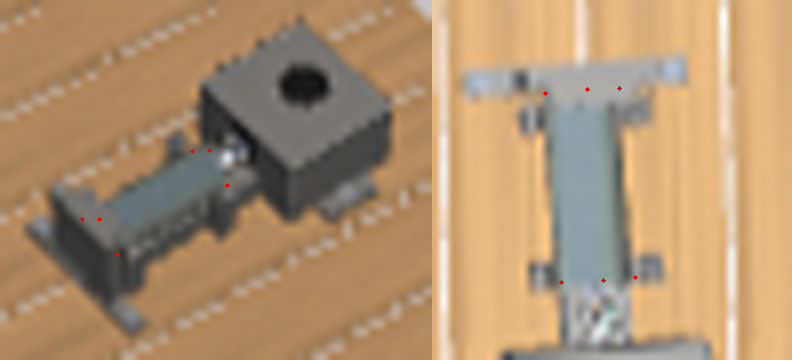

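The cell is in line between the cheeks and under the lip, and its flat end is within about 1 mm of the predicted home position (top image row ~251 against 250.5). The gripper is clear. Handing in.

```bash
python3 -c "
from rig import *
print(sign_off())"
```

```text
the job is handed in; nothing more can be done
None
```

The cell is in the bay with its flat end on the spring and its nub end under the lip. I let go of it and handed the job in at about 17 s. `sign_off()` gives no verdict, so the result rests on my own checks.

**What I did**
- I chose the large cell on the trivet over the two smaller loose ones.
- The first grip closed to 23.5 mm with upward force, so I regripped about 7 mm lower. The held cell then matched its predicted outline.
- A 30° tilt ran the last joint to its range. I tilted 20° instead: I pressed the spring back about 14 mm while still above the lip, lowered the cell, tipped it level and slid it forward onto the contact wall.

**Last checks**
- **Position:** both cameras show the cell in line between the cheeks. Its flat end is within about 1 mm of where it should lie when home.
- **Forces:** the spring force matched the expected press (3.5 N), and contact force near the wall fitted the cell having arrived. After backing off, the arm read near zero force and touched nothing.

**Disagreements and gaps**
- The opening read about 24 mm on the 26 mm cell throughout.
- The two cameras differed by 2–3 mm, so I split the difference.
- The spring's final press was not measured directly.
- The nub tip is hidden under the lip, so its distance to the wall is inferred from the flat end.
- I did not measure the pot lid, jars or skimmer again. The arm stayed well above the jars and away from the lid and skimmer.

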